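# Lay out the clamping job between the bench dogs

## Task

Set out the next clamping job on the plywood board: lay the wooden block flat midway between the two bench dogs, its long side crosswise to the board, and then lay the steel bracket of the same shape as the sample lying on the cardboard job card (not the one in the grey tray) flat on the middle of the block's top, leaving the other bracket where it lies. Lay the large G-clamp flat on the board in the middle of the gap between the block and the square dog, and the small G-clamp flat in the middle of the gap between the block and the round dog, everything on the board's lengthwise centre line.

Things in the scene. Friction and masses are not known exactly. Their poses are not given: they have to be found in the camera images.
- board: Fixed plywood assembly board lying on the bench, 130 mm (its x, across) by 410 mm (its y, along), 12 mm thick. Origin: middle of its underside, on the bench; z up. The two bench dogs stand on its y axis (its lengthwise centre line), 180 mm either side of its middle.
- dog_square: Fixed square steel bench dog standing on one end of the board: 28 x 28 mm, 24 mm tall. Origin: middle of its foot, on the board's top. It may be at either end.
- dog_round: Fixed round steel bench dog standing on the other end of the board: 28 mm diameter, 24 mm tall. Origin: middle of its foot, on the board's top.
- block: Loose plain pale wooden packing block, 90 mm (its x) by 50 mm (its y) by 30 mm high, about 0.1 kg, lying on its broad face on the bench. Origin: middle of its underside; z up.
- clamp_large: Loose large dark steel G-clamp lying flat, about 0.3 kg. Overall 104 mm (its x) by 56 mm (its y), frame bars 16 mm high, z up. Origin: middle of the overall outline, at the underside. The C frame spans x -52 to +36 mm; its straight back (spine) is a bar 12 mm wide along x, centred at y = -22 mm, and is a good place to grip (at x = -8 mm). The mouth opens to +y; the thin screw, at y = +16 mm, comes out of the frame to x = +52 mm with a small cross bar.
- clamp_small: Loose small dark steel G-clamp of the same form lying flat, about 0.14 kg. Overall 72 mm (its x) by 40 mm (its y), frame bars 13 mm high, z up. Origin: middle of the overall outline, at the underside. The C frame spans x -36 to +24 mm; its spine is a bar 9 mm wide along x, centred at y = -15.5 mm (grip at x = -6 mm). The mouth opens to +y; the screw, at y = +12 mm, comes out to x = +36 mm.
- bracket_l: Loose flat L-shaped steel bracket, overall 80 x 60 mm, 10 mm thick, arms 20 mm wide, about 0.18 kg, lying flat, z up. Origin: at the underside, 5 mm in both x and y from the middle of the outline towards the corner. The long arm spans x -35 to +45 mm, y -25 to -5 mm; the short arm spans x -35 to -15 mm, y -5 to +35 mm.
- bracket_t: Loose flat T-shaped steel bracket, overall 80 x 60 mm, 10 mm thick, arms 20 mm wide, about 0.18 kg, lying flat, z up. Origin: at the underside, 5 mm from the middle of the outline towards the bar. The bar spans x -40 to +40 mm, y +5 to +25 mm; the stem spans x -10 to +10 mm, y -35 to +5 mm.
- sample_l: Fixed aluminium sample of the L bracket, same size, form and axes as the loose L. It lies either on the cardboard job card straight beyond the board (world x about 0.8 m, y between -0.06 and 0.1 m: then it is the sample of this job) or put away in the shallow grey tray to the right of the card (world y about -0.3 m: then it does not count).
- sample_t: Fixed aluminium sample of the T bracket, same size, form and axes as the loose T. Exactly one of the two samples lies on the job card beyond the board (world y between -0.06 and 0.1 m), the other in the shallow grey tray to the right of the card (world y about -0.3 m).

How it is judged (in metres and radians):
On the way, in this order (a step that is already met when the one before it is completed fails the run):
1. the block lies midway between the dogs, crosswise, with no bracket on it yet (x of block in the frame of board between -0.015 and 0.015 m and y of block in the frame of board between -0.015 and 0.015 m and z of block in the frame of board between 0.008 and 0.016 m and angle between the x axis of block and the x axis of board, either way round below 0.26 rad and angle between block's own z axis and vertical below 0.1 rad), for 0.2 s.
2. the bracket that matches the sample on the job card lies on the middle of the block (all of step 1 and ((world y of sample_l above -0.15 m and x of bracket_l in the frame of block between -0.015 and 0.015 m and y of bracket_l in the frame of block between -0.015 and 0.015 m and z of bracket_l in the frame of block between 0.026 and 0.034 m and angle between bracket_l's own z axis and vertical below 0.1 rad) or (world y of sample_t above -0.15 m and x of bracket_t in the frame of block between -0.015 and 0.015 m and y of bracket_t in the frame of block between -0.015 and 0.015 m and z of bracket_t in the frame of block between 0.026 and 0.034 m and angle between bracket_t's own z axis and vertical below 0.1 rad))), for 0.2 s.
At the end, for the whole second after the job is handed in: Flat and at rest, each within 15 mm per axis: block at board middle (long side within 15 deg of crosswise), matching bracket on block middle, clamps on the centre line between block and own dog (large: square), 68-104 mm from dog centre. Other bracket within 30 mm of its start (all of step 1 and x of clamp_large in the frame of board between -0.015 and 0.015 m and y of clamp_large in the frame of board between -0.125 and 0.125 m and z of clamp_large in the frame of board between 0.008 and 0.016 m and horizontal distance between clamp_large and dog_square between 0.068 and 0.104 m and angle between each of clamp_large, clamp_small's own z axis and vertical below 0.1 rad and x of clamp_small in the frame of board between -0.015 and 0.015 m and y of clamp_small in the frame of board between -0.125 and 0.125 m and z of clamp_small in the frame of board between 0.008 and 0.016 m and horizontal distance between clamp_small and dog_round between 0.068 and 0.104 m and ((world y of sample_l above -0.15 m and x of bracket_l in the frame of block between -0.015 and 0.015 m and y of bracket_l in the frame of block between -0.015 and 0.015 m and z of bracket_l in the frame of block between 0.026 and 0.034 m and angle between bracket_l's own z axis and vertical below 0.1 rad and distance of bracket_t from where it was at the start of the episode below 0.03 m) or (world y of sample_t above -0.15 m and x of bracket_t in the frame of block between -0.015 and 0.015 m and y of bracket_t in the frame of block between -0.015 and 0.015 m and z of bracket_t in the frame of block between 0.026 and 0.034 m and angle between bracket_t's own z axis and vertical below 0.1 rad and distance of bracket_l from where it was at the start of the episode below 0.03 m)) and linear speed of each of block, clamp_large, clamp_small, bracket_l, bracket_t below 0.02 m/s); the robot touches nothing.
It also fails if it takes over 106 s, if anything falls off the work surface, if the arm or the gripper's body presses on something with over 40 N, if the wrist force passes 120 N, or if a joint passes its speed limit or range.

## Robot

A 7-joint arm with a two-finger parallel gripper is mounted at the origin on the work surface. World frame = base frame: x ahead of the robot, y to its left, z up, the work surface at z = 0. Lengths are in mm, angles in rad, forces in N, time in s.
With the tool pointing down it reaches from about 400 to 850 mm from the base axis. Payload 4.4 kg.
Tool frame: the origin (TCP) lies at the very end of the fingers, on their centre line; the grasp point (between the pads) lies 19 mm behind it; z points along the fingers, y is the line along which they close (so a half turn about z gives the same grasp; the last joint's range is limited). The gripper opens to 94 mm and grips with 3 to 60 N. Pads are 16 mm wide; open, the fingers measure 119 mm over their backs; the gripper's body (75 mm by 177 mm) begins 78 mm behind the grasp point.
Start: joints at [1.053, 0.628, 0.038, 1.517, -0.027, 0.996, -0.02], TCP at [283.81, -584.782, 205.478] pointing down, gripper open.
Joint ranges: [-3.06, 3.06], [-0.37, 2.12], [-1.25, 1.32], [0.18, 2.47], [-1.1, 4.24], [0.23, 1.98], [-2.94, 2.94]. Speed limits (rad/s): [2.57, 2.57, 3.14, 3.14, 3.14, 3.14, 3.14].

## Interface

Orientations are given as a rotation vector (axis times angle).
In Python, from workcell import state, cams, ticket gives the robot as it stands.
- The arm moves only by the tool send_rows, never from a script. Its argument "deltas" is a list that holds one entry, the list of rows, each a list of 5 numbers: the shift along the world's x, y, z normalised to -1 to 1, where 1 is 0.1 m, then the turn about the world's z normalised to -1 to 1, where 1 is pi/2 rad, then the gripper's target within -1 to 1 (shut at 1, half-way at 0, fully open at -1). A call has 1 to 20 rows; each row shifts and turns the commanded pose from where the row before left it; what a row does not reach is not made up. A row lasts 1/8 s, in which the tool goes at most 62.5 mm and 10.7 degrees, less where a joint would pass 70% of its speed; a pose out of reach is approached as far as the arm can. A call with a number of a shift or a turn outside -1 to 1 is refused whole. A call with a gripper value outside its range is refused whole. The fingers move at their own pace and stop on an object; "force" is the grip in N (left out, the last holds). Time passes only in rows, so rows that do not move let the fingers close. It gives the time, the measured TCP pose, the force, the opening and the grip force at its end, in the units of the state.
- state(): the state, without advancing time (a new reading comes with each control period).
- cams.camera(name): name is "scene" or "top" or "wrist"; returns (picture, depth): 400x640x3 uint8, red, green, blue; 400x640 float32, mm along the optical axis (not along the pixel's ray), 0 where there is no reading.
- cams.camera_params(name): a dict with "camera_matrix" (3x3 intrinsics, pixels), "dist" ([k1, k2, p1, p2, k3] as OpenCV has them; the pictures are not rectified), "rvec" (rotation vector, rad) and "tvec" (3), from world to camera coordinates, as OpenCV has them. Camera axes: x right, y down, z forward; pixel columns grow to the right and rows downward; lengths in mm; the calibration is good to about 2 mm. A picture is of the moment at which its call begins: read the wrist's pose just before it. camera_params takes no time and is no camera call; for the wrist camera it gives the pose at the moment of the call.
- ticket.hand_in(): hands the job in; it is judged then, once.
The state is a dict: "clock": time; "q": joint angles; "qvel": joint speeds; "joint_efforts": joint torques, N m; "position": TCP position; "ee_rot": TCP orientation; "force": force on the tool from outside, world axes, zero at the start; "ft_torque": the same for the moment, N m; "width": finger opening in mm; "gripper_force": force on a finger pad.
Only numpy, scipy, OpenCV 4.12 (cv2) and the standard library are available. Lean on these libraries where they do the work, as an engineer would, in place of code of your own. Each camera call takes 0.05 s, during which the arm holds its last target. There are 200 camera calls.

## Working session

There is one attempt and no reset: what is moved stays moved. The work goes in short steps, Python scripts to look and compute and a tool call to move; the robot and the scene stay as the last step left them, time stands still between calls to the robot, and variables do not carry over. Pictures are saved under pics/ and viewed, at most 14 in all, crops included, and the job is handed in when it is done.

Besides the shell and the picture viewer there is one more tool, called after "Call:" by a JSON object that holds its "name" and its "arguments", one argument or row to a line. send_rows: Moves the arm, as the interface text tells. Its arguments: {"type":"object","properties":{"deltas":{"type":"array","items":{"type":"array","items":{"type":"array","items":{"type":"number"}}}},"force":{"type":"number"}},"required":["deltas"]}

```bash
mkdir -p pics
cat > h.py <<'E'
import numpy as np, cv2
from workcell import state, cams, ticket
def grab(n,f=None):
    P=cams.camera_params(n); im,d=cams.camera(n)
    if f: cv2.imwrite('pics/'+f,im[:,:,::-1])
    return im,d,P
def ray(P,uv,z):
    "pixels -> world points on plane z"
    K=np.array(P['camera_matrix'],float);D=np.array(P['dist'],float)
    R=cv2.Rodrigues(np.array(P['rvec'],float))[0];t=np.array(P['tvec'],float).ravel()
    n=cv2.undistortPoints(np.array(uv,float).reshape(-1,1,2),K,D).reshape(-1,2)
    d=np.c_[n,np.ones(len(n))]@R; c=-R.T@t
    return c+d*((z-c[2])/d[:,2])[:,None]
def cloud(P,d):
    h,w=d.shape;K=np.array(P['camera_matrix'],float);D=np.array(P['dist'],float)
    R=cv2.Rodrigues(np.array(P['rvec'],float))[0];t=np.array(P['tvec'],float).ravel()
    uv=np.stack(np.meshgrid(np.arange(w),np.arange(h)),-1).reshape(-1,1,2).astype(float)
    n=cv2.undistortPoints(uv,K,D).reshape(-1,2);X=np.c_[n,np.ones(len(n))]*d.reshape(-1,1)
    return ((X-t)@R).reshape(h,w,3)
E
python3 - <<'E'
from h import *
for n in('top','scene'):
    im,d,P=grab(n,n+'0.png'); W=cloud(P,d); np.savez(n+'0.npz',im=im,d=d,W=W)
    R=cv2.Rodrigues(np.array(P['rvec']))[0];print(n,-R.T@np.array(P['tvec']).ravel(),(d==0).mean())
s=state();print(s['clock'],s['position'],s['ee_rot'])
E
```

```text
top [ 408.37155422    9.18694712 1047.71024496] 0.003890625
scene [906.4852785  581.39322009 751.21283763] 0.0038515625
0.1 [ 283.55972283 -584.21626442  204.65093728] [-3.06013666e+00 -7.03387781e-01  6.21256458e-04]
```

View pics/top0.png

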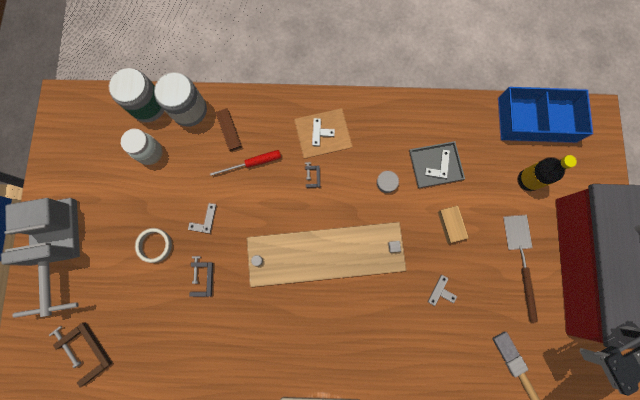

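View pics/scene0.png

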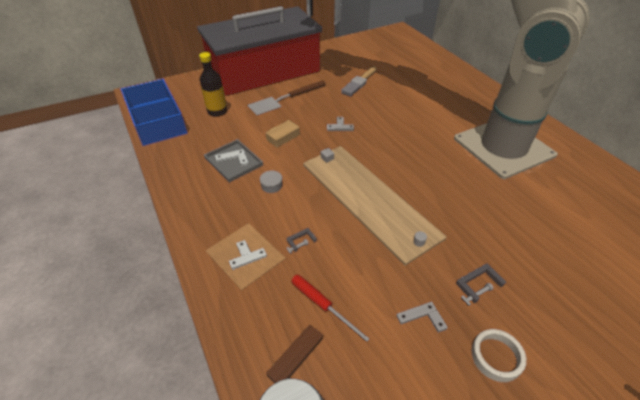

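The T sample (320,132) lies on the card, so the T bracket at (440,291) is the one to use. The block is at (453,225), the large clamp at (202,278), the small clamp at (313,176), the L at (203,219), the square dog at (395,247) and the round dog at (257,261). The brown clamp at (80,355) is a distractor.

Run:
```python
from h import *
P=cams.camera_params('top');z=np.load('top0.npz');W=z['W'];im=z['im']
print('table z std',W[300:340,250:400,2].mean(),W[300:340,250:400,2].std())
hsv=cv2.cvtColor(im,cv2.COLOR_RGB2HSV)
S=hsv[...,1];V=hsv[...,2]
boxes=dict(block=(436,202,472,246,30),T=(425,272,462,310,10),L=(184,200,220,238,10),CL=(186,252,218,300,16),CS=(302,160,324,190,13),sq=(386,238,404,256,36),rd=(248,252,266,270,36),board=(240,216,412,290,12))
for k,(a,b,c,e,h) in boxes.items():
    s=np.s_[b:e,a:c]
    hh={'sq':24,'rd':24}.get(k,h*0.5)
    m=(W[s][...,2]>hh)
    if k in('T','L','CL','CS'): m=(S[s]<95)
    m=m.astype(np.uint8)
    cs=cv2.findContours(m,cv2.RETR_EXTERNAL,cv2.CHAIN_APPROX_NONE)[0];cc=max(cs,key=cv2.contourArea)[:,0]+[a,b]
    w=ray(P,cc,h)[:,:2].astype(np.float32)
    r=cv2.minAreaRect(w)
    px=W[s][m>0]
    print(k,np.round(r[0]),np.round(r[1]),round(r[2],1),'z med',np.median(px[:,2]),'n',m.sum(),'colour S',np.median(S[s][m>0]))
```

```text
table z std 4.734176163834279 63.29931224803877
block [ 547. -335.] [90. 56.] 15.9 z med 29.952365511359474 n 706 colour S 126.0
T [ 367. -314.] [61. 82.] 62.1 z med 10.522913911886047 n 399 colour S 16.0
L [551. 334.] [62. 81.] 82.6 z med 10.445965083366058 n 367 colour S 16.0
CL [394. 320.] [103.  58.] 1.2 z med 15.620496993844219 n 449 colour S 13.0
CS [675.  40.] [71. 38.] 2.0 z med 12.439713033798943 n 201 colour S 16.0
sq [ 483. -177.] [28. 32.] 7.7 z med 35.78153572476991 n 130 colour S 16.0
rd [439. 174.] [26. 26.] 3.2 z med 36.83549924564825 n 96 colour S 16.0
board [460.  -2.] [134. 409.] 7.1 z med 12.67517487086702 n 7707 colour S 106.0
```

Call:
{"name": "send_rows", "arguments": {
  "deltas": [
    [[0.28, 0.42, 0.16, -0.0185, -1], [0.28, 0.42, 0.16, -0.0185, -1], [0.28, 0.42, 0.16, -0.0185, -1], [0.28, 0.42, 0.16, -0.0185, -1], [0.28, 0.42, 0.16, -0.0185, -1], [0.28, 0.42, 0.16, -0.0185, -1], [0, 0, 0, 0, -1], [0, 0, 0, 0, -1]]
  ],
  "force": 40
}}

```text
clock: 1.1
position: [451.1, -333.2, 301.1]
ee_rot: [3.111, 0.434, -0.002]
force: [-1.1, -1.1, 0.4]
width: 94.2
gripper_force: 0.0
```

Run:
```python
from h import *
im,d,P=grab('wrist','w1.png');W=cloud(P,d);np.savez('w1.npz',im=im,d=d,W=W,P=P)
s=state();print(s['clock'],s['position'],s['ee_rot'])
```

```text
1.15 [ 450.57805757 -333.84688571  300.94708653] [ 3.11174061e+00  4.31764352e-01 -2.37216462e-03]
```

View pics/w1.png

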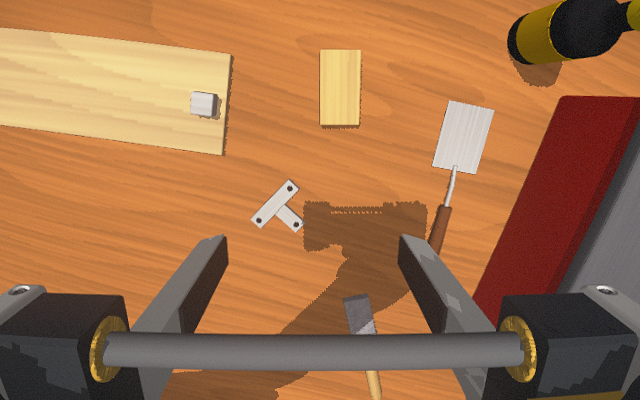

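The wrist view shows the block at (340,88), the T at (277,206) and the square dog at (203,104).

Run:
```python
from h import *
z=np.load('w1.npz',allow_pickle=True);W=z['W'];im=z['im'];P=z['P'].item()
S=cv2.cvtColor(im,cv2.COLOR_RGB2HSV)[...,1]
for k,(a,b,c,e,h) in dict(block=(300,35,380,140,30),T=(240,170,308,240,10),sq=(180,80,222,125,36)).items():
    s=np.s_[b:e,a:c]
    m=((W[s][...,2]>25) if k!='T' else (S[s]<80)).astype(np.uint8)
    if k=='T': m=cv2.morphologyEx(m,cv2.MORPH_CLOSE,np.ones((3,3)))
    cc=max(cv2.findContours(m,0,1)[0],key=cv2.contourArea)[:,0]+[a,b]
    r=cv2.minAreaRect(ray(P,cc,h)[:,:2].astype(np.float32))
    M=cv2.moments(m,True);c0=ray(P,[[a+M['m10']/M['m00'],b+M['m01']/M['m00']]],h)[0]
    print(k,np.round(r[0],1),np.round(r[1],1),round(r[2],1),'centroid',c0.round(1),np.median(W[s][...,2][m>0]))
```

```text
block [ 547.8 -341.3] [89.2 49.9] 15.4 centroid [ 548.8 -340.8   30. ] 29.644170078699187
T [ 367.6 -317.1] [59.8 81.1] 62.2 centroid [ 372.8 -308.8   10. ] 9.39299070083175
sq [ 485.5 -184.2] [28.8 29.8] 9.1 centroid [ 485.3 -184.1   36. ] 35.40424147591708
```

Call:
{"name": "send_rows", "arguments": {
  "deltas": [
    [[0.194, -0.016, -0.4, 0, -1], [0.194, -0.016, -0.4, 0, -1], [0.194, -0.016, -0.4, 0, -1], [0.194, -0.016, -0.4, 0, -1], [0.194, -0.016, -0.4, 0, -1], [0, 0, -0.3, 0, -1], [0, 0, -0.3, 0, -1], [0, 0, -0.25, 0, -1], [0, 0, -0.1, 0, -1], [0, 0, 0, 0, -1], [0, 0, 0, 0, 1], [0, 0, 0, 0, 1], [0, 0, 0, 0, 1], [0, 0, 0, 0, 1], [0, 0, 0, 0, 1], [0, 0, 0, 0, 1]]
  ],
  "force": 30
}}

```text
clock: 3.15
position: [548.9, -340.6, 6.6]
ee_rot: [-3.111, -0.435, -0.0]
force: [0.3, 0.2, 2.0]
width: 49.8
gripper_force: 30.0
```

Call:
{"name": "send_rows", "arguments": {
  "deltas": [
    [[0, 0, 0.3, 0, 1], [0, 0, 0.5, 0, 1], [-0.107, 0.418, 0.2, -0.0115, 1], [-0.107, 0.418, 0.2, -0.0115, 1], [-0.107, 0.418, 0.2, -0.0115, 1], [-0.107, 0.418, 0.2, -0.0115, 1], [-0.107, 0.418, 0.2, -0.0115, 1], [-0.107, 0.418, 0.2, -0.0115, 1], [-0.107, 0.418, 0.2, -0.0115, 1], [-0.107, 0.418, 0.2, -0.0115, 1], [0, 0, 0, 0, 1], [0, 0, 0, 0, 1]]
  ]
}}

```text
clock: 4.65
position: [463.1, -7.0, 246.3]
ee_rot: [3.134, 0.209, -0.0]
force: [0.0, -0.1, -0.9]
width: 49.7
gripper_force: 30.0
```

Run:
```python
from h import *
im,d,P=grab('wrist','w2.png');W=cloud(P,d);np.savez('w2.npz',im=im,d=d,W=W,P=P)
s=state();print(s['clock'],s['position'],s['ee_rot'])
m=((W[...,2]>30)&(W[...,2]<42)).astype(np.uint8)
n,l,st,ct=cv2.connectedComponentsWithStats(m)
for i in range(1,n):
    if st[i,4]>150: print(st[i],ct[i].round(),ray(P,[ct[i]],36)[0].round(1))
```

```text
4.7 [463.02349338  -7.52136496 246.08382739] [ 3.13408560e+00  2.06563152e-01 -1.00997254e-03]
[139 160  26  25 479] [151. 172.] [439. 173.  36.]
[452 161  28  25 626] [466. 173.] [ 485.3 -180.5   36. ]
```

View pics/w2.png

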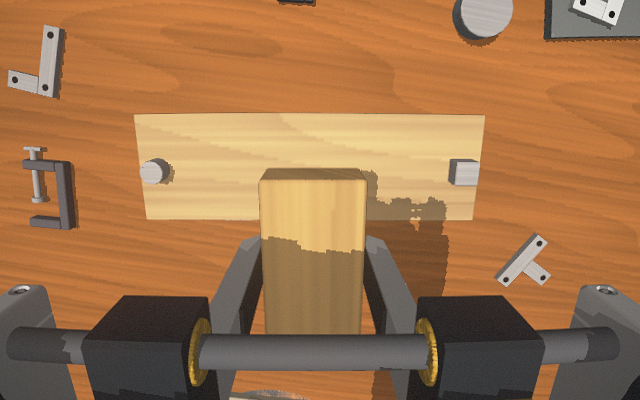

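Call:
{"name": "send_rows", "arguments": {
  "deltas": [
    [[-0.01, 0.025, -0.4, 0, 1], [0, 0, -0.5, 0, 1], [0, 0, -0.5, 0, 1], [0, 0, -0.5, 0, 1], [0, 0, -0.22, 0, 1], [0, 0, -0.1, 0, 1], [0, 0, -0.04, 0, 1], [0, 0, 0, 0, 1], [0, 0, 0, 0, 1], [0, 0, 0, 0, -0.5], [0, 0, 0, 0, -0.5], [0, 0, 0, 0, -0.5], [0, 0, 0.3, 0, -0.5], [0, 0, 0.5, 0, -0.5], [0, 0, 0.5, 0, -0.5], [0, 0, 0, 0, -0.5]]
  ]
}}

```text
clock: 6.7
position: [464.8, -3.8, 153.7]
ee_rot: [3.135, 0.209, 0.012]
force: [0.5, -0.2, 0.9]
width: 70.6
gripper_force: 0.0
```

Run:
```python
from h import *
s=state();print(s['clock'],s['position'],s['ee_rot'],s['q'])
```

```text
6.7 [464.84253081  -3.8216887  153.65400544] [3.13456263 0.20852127 0.0122372 ] [-0.12582545  0.44605797  0.10214067  2.08310133 -0.07738381  0.6080717
 -1.40835417]
```

Call:
{"name": "send_rows", "arguments": {
  "deltas": [
    [[-0.1255, -0.4, 0, 0.0759, 0], [-0.1255, -0.4, 0, 0.0759, 0], [-0.1255, -0.4, 0, 0.0759, 0], [-0.1255, -0.4, 0, 0.0759, 0], [-0.1255, -0.4, 0, 0.0759, 0], [-0.1255, -0.4, 0, 0.0759, 0], [-0.1255, -0.4, 0, 0.0759, 0], [-0.1255, -0.4, 0, 0.0759, 0], [0, 0, 0, 0, 0], [0, 0, 0, 0, 0]]
  ]
}}

```text
clock: 7.95
position: [361.4, -322.8, 149.5]
ee_rot: [-2.688, -1.622, -0.0]
force: [-0.2, 0.6, 0.1]
width: 47.5
gripper_force: 0.0
```

Run:
```python
from h import *
s=state();print(s['clock'],s['position'],s['ee_rot'])
im,d,P=grab('wrist','w3.png');np.savez('w3.npz',im=im,P=P)
im,d,P=grab('top');W=cloud(P,d)
s=np.s_[195:300,285:365];print('ztop')
m=(W[s][...,2]>37).astype(np.uint8);cc=max(cv2.findContours(m,0,1)[0],key=cv2.contourArea)[:,0]+[285,195]
print(cv2.minAreaRect(ray(P,cc,42)[:,:2].astype(np.float32)),np.median(W[s][...,2][m>0]))
```

```text
7.95 [ 361.3898763  -322.77045453  149.50291227] [-2.68765261e+00 -1.62207407e+00 -2.33642517e-04]
ztop
((462.2400817871094, -4.013437271118164), (89.79680633544922, 49.72296142578125), 7.577852725982666) 42.827122510180416
```

View pics/w3.png

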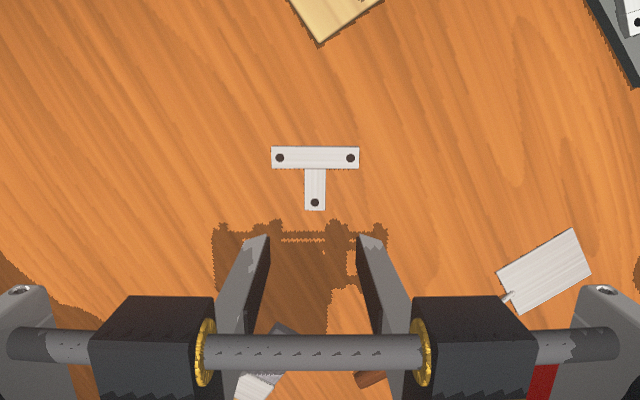

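The T sits square to the fingers, with its bar at (315,157) and its stem end at (315,210). The block is placed within about 1 mm.

Run:
```python
from h import *
z=np.load('w3.npz',allow_pickle=True);im=z['im'];P=z['P'].item()
S=cv2.cvtColor(im,cv2.COLOR_RGB2HSV)[...,1][135:215,250:380]
m=cv2.morphologyEx((S<80).astype(np.uint8),cv2.MORPH_CLOSE,np.ones((9,9)))
cc=max(cv2.findContours(m,0,1)[0],key=cv2.contourArea)[:,0]+[250,135]
r=cv2.minAreaRect(ray(P,cc,10)[:,:2].astype(np.float32));print(r)
a=np.radians(62.2);print('grasp',np.array(r[0])-7*np.array([np.cos(a),np.sin(a)]))
```

```text
((365.78955078125, -318.70465087890625), (64.1764144897461, 79.5886001586914), 62.268741607666016)
grasp [ 362.5248443  -324.89671771]
```

Call:
{"name": "send_rows", "arguments": {
  "deltas": [
    [[0.02, -0.01, -0.3, 0, 0], [0, 0, -0.5, 0, 0], [0, 0, -0.45, 0, 0], [0, 0, -0.15, 0, 0], [0, 0, -0.05, 0, 0], [0, 0, 0, 0, 0], [0, 0, 0, 0, 1], [0, 0, 0, 0, 1], [0, 0, 0, 0, 1], [0, 0, 0, 0, 1], [0, 0, 0, 0, 1], [0, 0, 0.1, 0, 1], [0, 0, 0.4, 0, 1], [0, 0, 0.5, 0, 1], [0, 0, 0, 0, 1]]
  ],
  "force": 45
}}

```text
clock: 9.93
position: [366.1, -326.6, 108.8]
ee_rot: [2.683, 1.62, 0.004]
force: [0.3, 0.3, -1.4]
width: 19.3
gripper_force: 45.0
```

Call:
{"name": "send_rows", "arguments": {
  "deltas": [
    [[0.1225, 0.388, 0.02, 0.049, 1], [0.1225, 0.388, 0.02, 0.049, 1], [0.1225, 0.388, 0.02, 0.049, 1], [0.1225, 0.388, 0.02, 0.049, 1], [0.1225, 0.388, 0.02, 0.049, 1], [0.1225, 0.388, 0.02, 0.049, 1], [0.1225, 0.388, 0.02, 0.049, 1], [0.1225, 0.388, 0.02, 0.049, 1], [0, 0, 0, 0, 1], [0, 0, 0, 0, 1], [0, 0, 0, 0, 1]]
  ]
}}

```text
clock: 11.3
position: [460.9, -15.9, 121.0]
ee_rot: [-2.073, -2.36, 0.002]
force: [-0.4, 0.2, -1.5]
width: 19.0
gripper_force: 45.0
```

Run:
```python
from h import *
s=state();print(s['clock'],s['position'],s['ee_rot'])
im,d,P=grab('wrist','w4.png');W=cloud(P,d)
tz=s['position'][2]
m=((abs(W[...,2]-tz-7)<9)&(cv2.cvtColor(im,cv2.COLOR_RGB2HSV)[...,1]<80)).astype(np.uint8)
m[230:]=0
p=W[m>0];print(len(p),p.min(0),p.max(0),np.median(p,0))
cc=max(cv2.findContours(m,0,1)[0],key=cv2.contourArea)[:,0];print(cv2.boundingRect(cc))
print(ray(P,cc,tz+6).min(0),ray(P,cc,tz+6).max(0),cv2.minAreaRect(ray(P,cc,tz+6)[:,:2].astype(np.float32)))
```

```text
11.3 [460.93986002 -15.90348299 120.97538265] [-2.07291497 -2.35966579  0.00243297]
6385 [416.52671967  -4.73290938 118.98548382] [497.35142717  27.22379245 126.5050114 ] [456.98503235  12.67087848 124.30328601]
(235, 179, 156, 51)
[417.14137881  -3.42764564 126.97538265] [496.53792257  28.55718205 126.97538265] ((456.9424133300781, 10.98746395111084), (78.43688201904297, 26.61515998840332), 7.46931266784668)
```

View pics/w4.png

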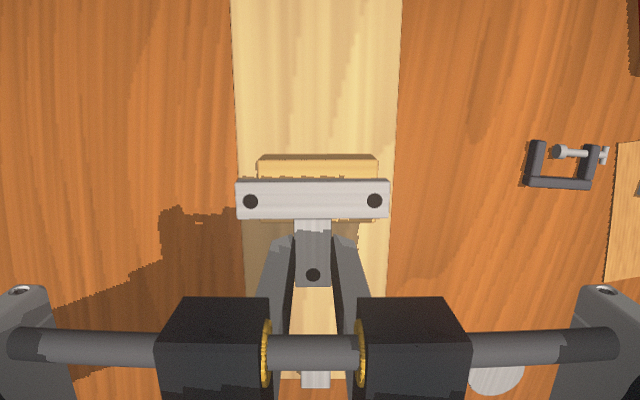

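Call:
{"name": "send_rows", "arguments": {
  "deltas": [
    [[0.035, -0.022, -0.3, 0, 1], [0, 0, -0.3, 0, 1], [0, 0, -0.1, 0, 1], [0, 0, -0.04, 0, 1], [0, 0, 0, 0, 1], [0, 0, 0, 0, 1]]
  ]
}}

```text
clock: 12.1
position: [465.9, -16.8, 48.2]
ee_rot: [2.07, 2.362, 0.002]
force: [-0.3, -0.1, -1.2]
width: 19.0
gripper_force: 45.0
```

Call:
{"name": "send_rows", "arguments": {
  "deltas": [
    [[-0.01, 0, -0.02, 0, 1], [0, 0, -0.005, 0, 1], [0, 0, 0, 0, 1], [0, 0, 0, 0, 0.3], [0, 0, 0, 0, 0.3], [0, 0, 0, 0, 0.3], [0, 0, 0.2, 0, 0.3], [0, 0, 0.5, 0, 0.3], [0, 0, 0.3, 0, 0.3], [-0.07, 0.4, 0, -0.07, 0.3], [-0.07, 0.4, 0, -0.07, 0.3], [-0.07, 0.4, 0, -0.07, 0.3], [0, 0, 0, 0, 0.3]]
  ]
}}

```text
clock: 13.72
position: [442.6, 106.9, 144.9]
ee_rot: [-2.423, -1.998, -0.001]
force: [0.4, 0.1, -0.6]
width: 33.0
gripper_force: 0.0
```

Run:
```python
from h import *
s=state();print(s['clock'],s['position'],s['ee_rot'],s['q'][6])
im,d,P=grab('top','t5.png');W=cloud(P,d)
hs=cv2.cvtColor(im,cv2.COLOR_RGB2HSV)
def rect(s,m,h):
    m=m.astype(np.uint8);cc=max(cv2.findContours(m,0,1)[0],key=cv2.contourArea)[:,0]+[s[1].start,s[0].start]
    return cv2.minAreaRect(ray(P,cc,h)[:,:2].astype(np.float32))
s=np.s_[205:300,300:355]
print('T',rect(s,(hs[s][...,1]<70)&(W[s][...,2]>44)&(W[s][...,2]<58),52),np.median(W[s][...,2][(W[s][...,2]>46)&(hs[s][...,1]<70)]))
cv2.imwrite('pics/t5c.png',cv2.resize(im[190:310,240:410,::-1],None,fx=4,fy=4,interpolation=cv2.INTER_CUBIC))
```

```text
13.725 [442.64061925 106.8864589  144.94284833] [-2.42317802e+00 -1.99768446e+00 -1.35659948e-03] -0.6900339696210447
T ((464.16326904296875, -7.869564056396484), (79.27664947509766, 59.6011962890625), 8.100062370300293) 52.57484126232651
```

View pics/t5c.png

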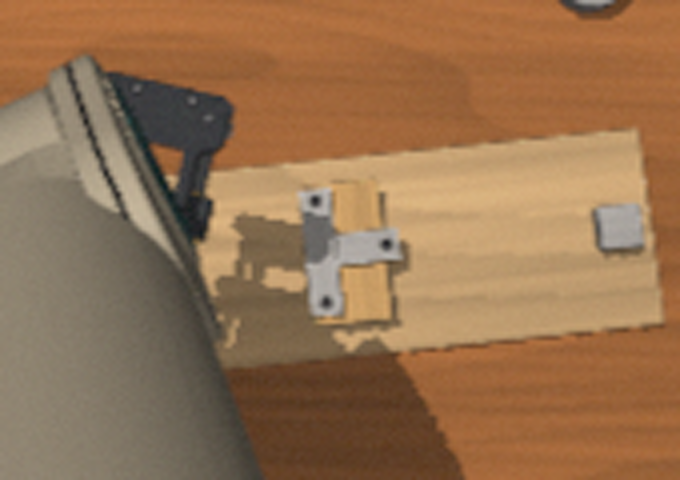

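Call:
{"name": "send_rows", "arguments": {
  "deltas": [
    [[0, 0.2, 0.03, 0.112, 0.3], [0, 0.2, 0.03, 0.112, 0.3], [0, 0.2, 0.03, 0.112, 0.3], [0, 0.2, 0.03, 0.112, 0.3], [0, 0.2, 0.03, 0.112, 0.3], [0, 0.2, 0.03, 0.112, 0.3], [0, 0.2, 0.03, 0.112, 0.3], [0, 0.2, 0.03, 0.112, 0.3], [0, 0.2, 0.03, 0.112, 0.3], [0, 0.2, 0.03, 0.112, 0.3], [0, 0, 0, 0, 0.3], [0, 0, 0, 0, 0.3]]
  ]
}}

```text
clock: 15.28
position: [443.8, 301.1, 174.4]
ee_rot: [-0.023, -3.141, 0.003]
force: [0.6, -0.8, 0.3]
width: 32.9
gripper_force: 0.0
```

Run:
```python
from h import *
s=state();print(s['clock'],s['position'],s['ee_rot'],s['q'][6])
im,d,P=grab('wrist','w6.png');np.savez('w6.npz',im=im,W=cloud(P,d),P=P)
```

```text
15.275 [443.79499426 301.08917511 174.37695678] [-2.26687612e-02 -3.14080552e+00  3.02655139e-03] 0.396216203423214
```

View pics/w6.png

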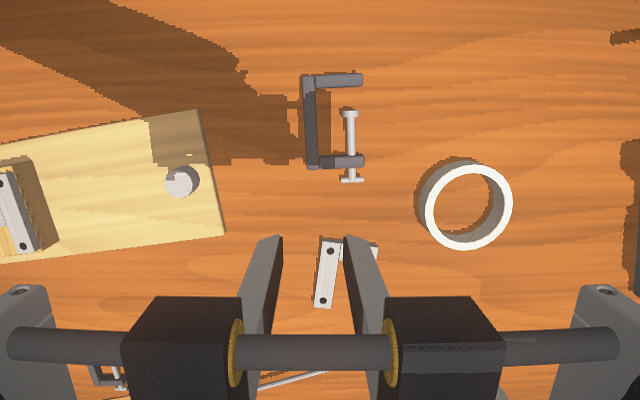

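The clamp's spine runs from (308,75) to (313,168). Its mouth opens right (+y) and its screw points down (+x).

Run:
```python
from h import *
z=np.load('w6.npz',allow_pickle=True);im=z['im'];P=z['P'].item();W=z['W']
a,b,c,e=290,60,372,190
m=((W[b:e,a:c,2]>11)&(W[b:e,a:c,2]<22)).astype(np.uint8)
cc=max(cv2.findContours(m,0,1)[0],key=cv2.contourArea)[:,0]+[a,b]
print('frame',cv2.minAreaRect(ray(P,cc,16)[:,:2].astype(np.float32)))
# spine: for mid rows take leftmost run of mask
v,u=np.nonzero(m);L=[]
for r in range(25,90,5):
    q=np.sort(u[v==r]);
    if len(q)==0: continue
    k=np.split(q,np.where(np.diff(q)>2)[0]+1)[0]; p=ray(P,[[a+k[0],b+r],[a+k[-1],b+r]],16)[:,:2]; L.append(np.r_[p.mean(0),p[1]-p[0]])
L=np.array(L);print(L.round(1)[::3]);g=np.polyfit(L[:,0],L[:,1],1);print('spine slope deg',np.degrees(np.arctan(g[0])),'y at x=385',np.polyval(g,385))
```

```text
frame ((392.6674499511719, 320.4449462890625), (100.52466583251953, 55.68017578125), 2.4989523887634277)
[[3.520e+02 3.189e+02 6.000e-01 5.470e+01]
 [3.651e+02 2.977e+02 2.000e-01 1.100e+01]
 [3.787e+02 2.984e+02 2.000e-01 1.110e+01]
 [3.925e+02 2.987e+02 1.000e-01 1.030e+01]
 [4.066e+02 2.989e+02 2.000e-01 1.140e+01]]
spine slope deg -6.621048020398053 y at x=385 299.0922875727415
```

Call:
{"name": "send_rows", "arguments": {
  "deltas": [
    [[-0.29, -0.013, -0.3, 0.013, 0.3], [-0.29, -0.014, -0.4, 0, 0.3], [0, 0, -0.4, 0, 0.3], [0, 0, -0.35, 0, 0.3], [0, 0, -0.15, 0, 0.3], [0, 0, -0.07, 0, 0.3], [0, 0, 0, 0, 0.3], [0, 0, 0, 0, 0.3]]
  ]
}}

```text
clock: 16.32
position: [386.0, 301.0, 8.9]
ee_rot: [-0.016, 3.14, 0.002]
force: [0.1, 0.7, 0.6]
width: 32.7
gripper_force: 0.0
```

Call:
{"name": "send_rows", "arguments": {
  "deltas": [
    [[0, -0.024, -0.04, 0, 0.3], [0, 0, 0, 0, 0.3], [0, 0, 0, 0, 1], [0, 0, 0, 0, 1], [0, 0, 0, 0, 1], [0, 0, 0, 0, 1], [0, 0, 0, 0, 1], [0, 0, 0.1, 0, 1], [0, 0, 0.4, 0, 1], [0, 0, 0.6, 0, 1], [0, 0, 0.2, 0, 1], [0, 0, 0, 0, 1]]
  ],
  "force": 55
}}

```text
clock: 17.82
position: [386.0, 298.1, 135.4]
ee_rot: [-0.016, 3.139, 0.001]
force: [0.0, -0.5, -3.4]
width: 11.1
gripper_force: 54.9
```

Call:
{"name": "send_rows", "arguments": {
  "deltas": [
    [[0.084, -0.419, 0, 0.006, 1], [0.084, -0.419, 0, 0.006, 1], [0.084, -0.419, 0, 0.006, 1], [0.084, -0.419, 0, 0.006, 1], [0.084, -0.419, 0, 0.006, 1], [0.084, -0.419, 0, 0.006, 1], [0.084, -0.419, 0, 0.006, 1], [0.084, -0.419, 0, 0.006, 1], [0.084, -0.419, 0, 0.006, 1], [0.084, -0.419, 0, 0.006, 1], [0, 0, 0, 0, 1], [0, 0, 0, 0, 1], [0, 0, 0, 0, 1]]
  ]
}}

```text
clock: 19.45
position: [468.8, -119.4, 133.6]
ee_rot: [0.168, -3.136, -0.001]
force: [0.0, -0.2, -2.2]
width: 11.3
gripper_force: 54.9
```

Run:
```python
from h import *
s=state();print(s['clock'],s['position'],s['ee_rot'],s['q'][6])
im,d,P=grab('wrist','w7.png')
```

```text
19.45 [ 468.76193754 -119.39418704  133.61418997] [ 1.68482970e-01 -3.13604147e+00 -1.14782679e-03] 1.2102335304942644
```

View pics/w7.png

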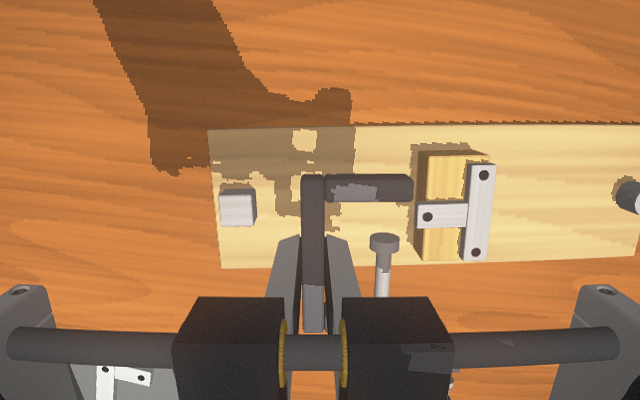

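The clamp hangs level in the gap, with its spine at (313,250), clear of the block and the square dog (237,207).

Call:
{"name": "send_rows", "arguments": {
  "deltas": [
    [[0.015, -0.016, -0.3, 0, 1], [0, 0, -0.4, 0, 1], [0, 0, -0.3, 0, 1], [0, 0, -0.1, 0, 1], [0, 0, -0.03, 0, 1], [0, 0, 0, 0, 1], [0, 0, 0, 0, 1]]
  ]
}}

```text
clock: 20.38
position: [471.5, -122.5, 21.9]
ee_rot: [-0.164, 3.136, -0.001]
force: [-0.2, -0.4, -2.9]
width: 11.3
gripper_force: 54.9
```

Call:
{"name": "send_rows", "arguments": {
  "deltas": [
    [[0, 0, -0.035, 0, 1], [0, 0, -0.01, 0, 1], [0, 0, 0, 0, 1], [0, 0, 0, 0, 0.4], [0, 0, 0, 0, 0.4], [0, 0, 0, 0, 0.4], [0, 0, 0.15, 0, 0.4], [0, 0, 0.5, 0, 0.4], [0, 0, 0.5, 0, 0.4], [0.32, 0.184, 0.05, -0.0055, 0.4], [0.32, 0.184, 0.05, -0.0055, 0.4], [0.32, 0.184, 0.05, -0.0055, 0.4], [0.32, 0.184, 0.05, -0.0055, 0.4], [0.32, 0.184, 0.05, -0.0055, 0.4], [0.32, 0.184, 0.05, -0.0055, 0.4], [0.32, 0.184, 0.05, -0.0055, 0.4], [0.32, 0.184, 0.05, -0.0055, 0.4], [0, 0, 0, 0, 0.5], [0, 0, 0, 0, 0.5]]
  ]
}}

```text
clock: 22.75
position: [725.9, 24.4, 171.8]
ee_rot: [0.057, -3.14, 0.0]
force: [-0.4, -0.8, 0.1]
width: 23.5
gripper_force: 0.0
```

Run:
```python
from h import *
s=state();print(s['clock'],s['position'],s['ee_rot'],s['q'][6])
im,d,P=grab('wrist','w8.png');np.savez('w8.npz',im=im,W=cloud(P,d),P=P)
```

```text
22.75 [725.90649559  24.42231426 171.7607084 ] [ 5.68862943e-02 -3.13999133e+00  2.72153570e-04] 1.1157858011972053
```

View pics/w8.png

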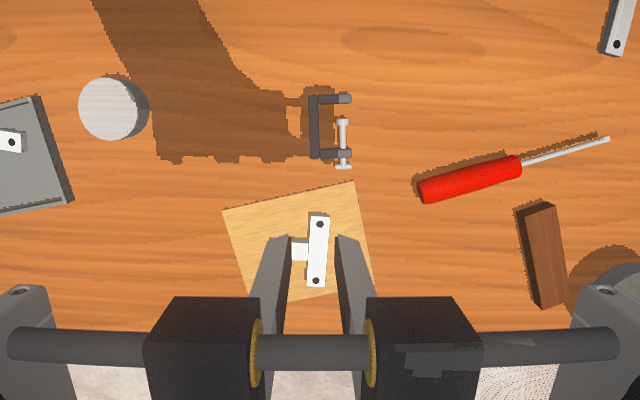

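The small clamp's spine is at (314,128), with its mouth to the right (+y).

Run:
```python
from h import *
z=np.load('w8.npz',allow_pickle=True);im=z['im'];P=z['P'].item();W=z['W']
a,b,c,e=302,88,360,172
m=((W[b:e,a:c,2]>9)&(W[b:e,a:c,2]<20)).astype(np.uint8)
cc=max(cv2.findContours(m,0,1)[0],key=cv2.contourArea)[:,0]+[a,b]
print('frame',cv2.minAreaRect(ray(P,cc,13)[:,:2].astype(np.float32)))
v,u=np.nonzero(m)
for r in range(20,60,8):
    q=np.sort(u[v==r]);S=np.split(q,np.where(np.diff(q)>2)[0]+1)
    print(b+r,[ray(P,[[a+k[0]-.5,b+r],[a+k[-1]+.5,b+r]],13)[:,:2].round(1).tolist() for k in S if len(k)])
```

```text
frame ((675.1729125976562, 37.89862823486328), (68.88279724121094, 39.827518463134766), 3.616481304168701)
108 [[[654.7, 16.2], [654.3, 25.4]]]
116 [[[661.9, 17.4], [661.6, 25.7]]]
124 [[[669.2, 17.6], [668.9, 27.0]], [[668.3, 42.9], [667.9, 54.1]]]
132 [[[676.7, 17.9], [676.3, 27.3]], [[675.6, 47.0], [675.4, 50.8]]]
140 [[[684.1, 19.1], [683.8, 27.6]], [[683.0, 49.3], [682.9, 51.2]]]
```

Call:
{"name": "send_rows", "arguments": {
  "deltas": [
    [[-0.23, -0.007, -0.42, 0.01, 0.65], [-0.23, -0.007, -0.5, 0.01, 0.65], [0, 0, -0.4, 0, 0.65], [0, 0, -0.1, 0, 0.65], [0, 0, 0, 0, 0.65], [0, 0, 0, 0, 0.65]]
  ]
}}

```text
clock: 23.55
position: [682.3, 23.7, 31.5]
ee_rot: [-0.105, 3.137, 0.001]
force: [0.9, 0.7, 0.7]
width: 16.8
gripper_force: 0.0
```

Call:
{"name": "send_rows", "arguments": {
  "deltas": [
    [[-0.02, -0.006, -0.1, 0, 0.65], [0, 0, -0.12, 0, 0.65], [0, 0, -0.05, 0, 0.65], [0, 0, 0, 0, 0.65], [0, 0, 0, 0, 0.65]]
  ]
}}

```text
clock: 24.18
position: [679.0, 23.0, 2.6]
ee_rot: [-0.106, 3.14, 0.0]
force: [0.2, -0.6, -0.8]
width: 16.3
gripper_force: 0.0
```

Call:
{"name": "send_rows", "arguments": {
  "deltas": [
    [[0, 0, 0.01, 0, 1], [0, 0, 0, 0, 1], [0, 0, 0, 0, 1], [0, 0, 0, 0, 1], [0, 0, 0.1, 0, 1], [0, 0, 0.4, 0, 1], [0, 0, 0.5, 0, 1], [0, 0, 0.3, 0, 1], [0, 0, 0, 0, 1]]
  ]
}}

```text
clock: 25.3
position: [680.5, 23.2, 136.4]
ee_rot: [-0.105, 3.135, 0.0]
force: [-0.1, 0.7, -1.7]
width: 8.2
gripper_force: 55.0
```

Call:
{"name": "send_rows", "arguments": {
  "deltas": [
    [[-0.376, 0.087, 0, 0.0065, 1], [-0.376, 0.087, 0, 0.0065, 1], [-0.376, 0.087, 0, 0.0065, 1], [-0.376, 0.087, 0, 0.0065, 1], [-0.376, 0.087, 0, 0.0065, 1], [-0.376, 0.087, 0, 0.0065, 1], [0, 0, 0, 0, 1], [0, 0, -0.4, 0, 1], [0, 0, -0.4, 0, 1], [0, 0, -0.15, 0, 1], [0, 0, -0.1, 0, 1], [0, 0, 0, 0, 1], [0, 0, 0, 0, 1]]
  ]
}}

```text
clock: 26.92
position: [453.8, 75.1, 28.8]
ee_rot: [-0.201, 3.134, 0.0]
force: [0.6, 0.5, -1.4]
width: 8.6
gripper_force: 55.0
```

Call:
{"name": "send_rows", "arguments": {
  "deltas": [
    [[0.01, 0, -0.08, 0, 1], [0, 0, -0.045, 0, 1], [0, 0, 0, 0, 1], [0, 0, 0, 0, 1], [0, 0, 0, 0, 0.65], [0, 0, 0, 0, 0.65], [0, 0, 0, 0, 0.65]]
  ]
}}

```text
clock: 27.8
position: [454.3, 75.1, 16.1]
ee_rot: [-0.202, 3.135, 0.0]
force: [-0.4, 0.0, 0.0]
width: 16.2
gripper_force: 0.0
```

Call:
{"name": "send_rows", "arguments": {
  "deltas": [
    [[0, 0, 0.15, 0, 0.65], [0, 0, 0.5, 0, 0.65], [0, 0, 0.6, 0, 0.65], [0, 0, 0.5, 0, 0.65], [-0.05, -0.45, 0, 0, 0.65], [-0.05, -0.45, 0, 0, 0.65], [-0.05, -0.45, 0, 0, 0.65], [-0.05, -0.45, 0, 0, 0.65], [-0.05, -0.45, 0, 0, 0.65], [-0.05, -0.45, 0, 0, 0.65], [-0.05, -0.45, 0, 0, 0.65], [-0.05, -0.45, 0, 0, 0.65], [-0.05, -0.45, 0, 0, 0.65], [-0.05, -0.45, 0, 0, 0.65], [0, 0, 0, 0, 0.65], [0, 0, 0, 0, 0.65]]
  ]
}}

```text
clock: 29.8
position: [404.2, -374.0, 190.9]
ee_rot: [0.203, -3.135, -0.002]
force: [-0.4, -0.1, 0.2]
width: 16.4
gripper_force: 0.0
```

Run:
```python
from h import *
s=state();print(s['clock'],s['position'])
im,d,P=grab('top');W=cloud(P,d);S=cv2.cvtColor(im,cv2.COLOR_RGB2HSV)[...,1]
cv2.imwrite('pics/t9.png',cv2.resize(im[190:310,180:410,::-1],None,fx=3,fy=3,interpolation=cv2.INTER_CUBIC))
c=np.array([462.2,-4]);th=np.radians(7.4);u=np.array([np.sin(th),-np.cos(th)]);x=np.array([np.cos(th),np.sin(th)])
def rep(k,a,b,cc,e,lo,hi,h):
    w=W[b:e,a:cc,2];m=((S[b:e,a:cc]<75)&(w>lo)&(w<hi)).astype(np.uint8)
    q=np.argwhere(m)[:,::-1]+[a,b]
    r=cv2.minAreaRect(ray(P,q,h)[:,:2].astype(np.float32));p=np.array(r[0])-c
    print(k,np.round(r[0],1),np.round(r[1],1),round(r[2],1),'board x,y(to square)',(p@x).round(1),(p@u).round(1),'z',np.median(w[m>0]).round(1))
rep('CL',342,215,384,290,18,35,28);rep('CS',270,215,304,290,16,33,25);rep('T',300,205,355,300,44,60,52);rep('L',184,200,220,238,4,20,10)
```

```text
29.8 [ 404.20504391 -373.96677319  190.8694408 ]
CL [476.9 -97.6] [102.7  54.5] 6.8 board x,y(to square) 2.5 94.7 z 27.6
CS [451.3  90.1] [71.1 38.3] 8.4 board x,y(to square) 1.3 -94.7 z 25.2
T [464.2  -7.9] [79.3 59.6] 8.1 board x,y(to square) 1.4 4.1 z 52.7
L [550.7 333.7] [61.2 79.7] 82.3 board x,y(to square) 131.2 -323.5 z 10.5
```

View pics/t9.png

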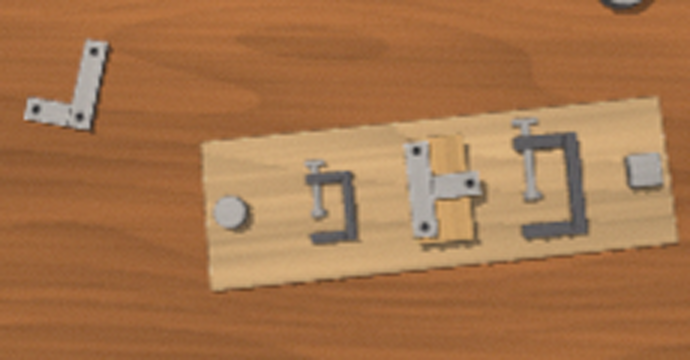

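Everything is in place: the small clamp (335,205), the T on the block (440,190) and the large clamp (555,180) lie on the centre line, and the L has not moved.

```bash
python3 -c "
from workcell import ticket;print(ticket.hand_in())"
```

```text
the job is handed in; nothing more can be done
None
```

The job is handed in: a last top-camera check showed the T bracket and both clamps within about 3 mm of target and the L unmoved, and the block measured about 1 mm off when placed; I haven't seen the judge's result.

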